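Press a feeder block home and hold it in the lever press

ROBOT

A 6-joint arm with a two-finger parallel gripper is mounted at the origin on the work surface. World frame = base frame: x ahead of the robot, y to its left, z up, the work surface at z = 0. Lengths are in mm, angles in rad, forces in N, time in s.
With the tool pointing down it reaches from about 250 to 725 mm from the base axis. Payload 9.7 kg.
Tool frame: the origin (TCP) lies midway between the tips of the shut fingers; the grasp point (between the pads) lies 19 mm behind it; z points along the fingers, y is the line along which they close (so a half turn about z gives the same grasp; the last joint's range is limited). The gripper opens to 85 mm and grips with 20 to 120 N. Pads are 22 mm wide; open, the fingers measure 114 mm over their backs; the gripper's body (76 mm by 85 mm) begins 54 mm behind the grasp point. The pads swing forward as they close: fully open they stand 13 mm farther back than shut.
Start: joints at [1.245, 0.087, 0.176, 1.66, 0, 1.571], TCP at [176.034, 521.065, 231.284] pointing down, gripper open.
Joint ranges: [-3.13, 3.13], [-0.85, 1.81], [-1.15, 1.24], [-2.2, 2.28], [-1.44, 1.52], [-3.14, 3.14]. Speed limits (rad/s): [2.22, 2.22, 2.57, 3.14, 3.14, 3.14].

INTERFACE

Orientations are given as a rotation vector (axis times angle).
In Python, from workcell import get_state, cams, ticket, masks_of, place_of gives the robot as it stands. The module is installed in compiled form; this text tells all that it offers.
- The arm moves only by the shell command python3 -m jog 'ROWS' [OPENING] [FORCE]. ROWS is JSON, a list of rows, each a list of 2 entries, a list of its own where there are three numbers: the shift along the world's x, y, z in mm, then the turn about the world's z in rad. A call has 1 to 12 rows; each row is the pose to reach, as a shift and turn from the pose commanded when the call began; what a row does not reach only later rows make up. A row lasts 1/12 s, in which the tool goes at most 41.7 mm and 7.16 degrees, less where a joint would pass 70% of its speed; a pose out of reach is approached as far as the arm can. A call with a gripper value outside its range is refused whole. OPENING is the closure, from 0 (fully open) to 1 (shut), set as the call begins (- or left out, the last holds). The fingers move at their own pace and stop on an object; FORCE is the grip in N (left out, the last holds). Time passes only in rows, so rows that repeat a pose let the fingers close. It gives the time, the measured TCP pose, the force, the opening and the grip force at its end, in the units of the state.
- get_state(): the state, without advancing time (a new reading comes with each control period).
- cams.read_camera(name): name is "scene" or "top"; returns the picture (480x640x3 uint8, red, green, blue); there is no depth.
- cams.calibration(name): a dict with "fx", "fy", "cx", "cy" (pixels), "R" (3x3) and "t" (3): a world point X has camera coordinates R X + t. Camera axes: x right, y down, z forward; pixel columns grow to the right and rows downward; lengths in mm; the calibration is good to about 2 mm. A picture is of the moment at which its call begins. calibration takes no time and is no camera call.
- ticket.finish_job(): hands the job in; it is judged then, once.
Trained networks look in the newest picture that a camera, given by its name, has taken for a name from the list of things; names that differ only in an ending like _2 or _b are one class to them, and where a whole thing is asked for, a point or a joint stands for the part that bears it (a point fixed in the world has none). Each returns a list of dicts, best first, with "conf" (0 to 1); they miss things now and then, are a little off and sometimes report something else, mostly with a low value. They report only what shows in the picture. A call takes as long as a camera call. They do not tell look-alikes from the thing itself.
- masks_of(name, camera): "pixels" (480x640 bool, what is visible of it) and "box" ([left, top, right, bottom] in pixels, round what is visible of it).
- place_of(name, camera): "uv" ([column, row] in pixels: a listed point, or the origin of a listed thing).
The state is a dict: "t": time; "qpos": joint angles; "dq": joint speeds; "joint_torque": joint torques, N m; "ee_pos": TCP position; "ee_rot": TCP orientation; "force": force on the tool from outside, world axes, zero at the start; "ft_torque": the same for the moment, N m; "grip_width": finger opening in mm; "grasp_force": force on a finger pad.
Only numpy, scipy, OpenCV 4.12 (cv2) and the standard library are available. Lean on these libraries where they do the work, as an engineer would, in place of code of your own. Each camera call takes 0.05 s, during which the arm holds its last target. There are 200 camera calls.

TASK

Take the feeder rail whose block is still standing proud on its dowels, lay it flat in the lever press, in the corner made by the back fence and the end stop, so that the block sits under the shoe. Then push the press's handle down until the block is fully home on the rail and keep it held down with a steady push of about 15 N on the handle, as one does while the glue grabs; finish while still holding, and do not disturb the other things on the bench.

Things in the scene. Friction and masses are not known exactly. Their poses are not given: they have to be found in the camera images.
- rail: the rail to press: pine slat 180 (its y) x 40 (x) x 18 mm, lying flat; with its block about 0.1 to 0.2 kg. Origin: centre of the slat's underside, z up. A block 40 x 40 x 25 mm high stands on it, centred 68 mm from the origin towards +y (22 mm from that end), proud by up to 5 mm on two dowels. Grip the bare slat across its 40 mm width, 15 to 30 mm from the origin towards -y
- block (a joint): how far (m) the block has gone down its dowels: 0 = proud by 5 mm, 0.005 = home, no gap. Starts between 0 and 0.0015. A stiff fit: it takes about 8 N to move and stays where it is left
- block_top (a point): centre of the top face of the rail's block: 48 mm above the slat's underside at joint 0, 43 mm when home
- bed (a point): spot on the press's board (upper face, 18 mm above the bench) under the shoe, where the block's centre belongs. x from handle to pivot, z up. The board reaches 70 mm to -x, 250 to +x, 85 to either side; screwed down. Pivot cheeks 136 mm high, 73 mm wide stand 102 to 178 mm to +x
- corner (a point): inner corner, at board height, of the press's back fence and end stop (both 12 mm high), axes as the bed; 21.5 mm to +x and 23.5 mm to +y of the bed spot. The fence runs 54 mm from here to -y, the stop 42 mm to -x. The rail lies along y: block end (its +y end) at the stop, side at the fence, bare end out to -y; tucked in, its block is within 2 mm of the bed spot
- lever: the press's lever: oak bar 30 mm wide, 32 mm deep, ending in a round handle 120 mm long, 28 mm thick, free all round. Origin: centre of the handle; x along the lever towards the pivot, z up from the lever. The pivot axis is 310 mm away, parallel to the bed's y, 140 mm to +x of the bed spot, 106 mm above the bench. It swings down in an arc, 0.36 rad in all, and springs up if let go
- handle_top (a point): top of the middle of the handle (14 mm above its axis), the place to push; axes as the lever's. 212 mm above the bench with the lever raised (tilted 0.30 rad), 120 mm when level. Pushed down, with the rail in, the shoe meets the proud block after about 0.20 rad, the block is home after 0.255 and 15 N is reached near 0.28. The spring alone takes 2 N raised, 5 N level; near 15 N, 1 mm adds 0.9 N
- shoe: cork-faced pressing shoe 44 x 38 mm under the lever, 140 mm from the pivot axis, on a spring of 4 N/mm with 14 mm of give. Origin: centre of its underside. Lever raised: 98 mm above the bench (rear edge 91), tilted 0.3 rad, 9 mm to -x of the bed spot; lever level: flat, over the spot. 15 N on the handle puts about 20 N on the block
- plain_rail: bystander: a bare slat of the same size without a block, 18 mm high; origin at the centre of its underside
- glue: bystander: glue bottle 62 mm in diameter, 184 mm high, upright; origin at its foot
- tape_measure: bystander: tape measure 72 x 42 x 70 mm; origin at its foot
- offcut: bystander: pine offcut 75 x 89 x 38 mm; origin at its foot
- screw_box: bystander: cardboard box of screws 80 x 80 x 35 mm; origin at its foot
There are look-alikes about, which are no part of the job. Leave any turquoise look-alike of the rail alone.

How it is judged (in metres and radians):
On the way, in this order (a step that is already met when the one before it is completed fails the run):
1. the rail lies flat in the press with its block, still proud, under the shoe (horizontal distance between block_top and bed below 0.01 m and z of rail in the frame of bed below 0.004 m and angle between rail's own z axis and vertical below 0.06 rad and angle between the y axis of rail and the y axis of bed, either way round below 0.15 rad and value of joint block below 0.003 m), for 0.2 s.
2. the shoe presses the block home on the rail (value of joint block above 0.004 m and contact force between shoe and rail above 8.5 N), for 0.2 s.
At the end, for the whole second after the job is handed in: Rail flat on the press board (4 mm, 0.06 rad), turned under 0.15 rad from the bed's y, block centre within 10 mm of the bed spot and home within 1 mm; the robot holds the handle down and still, the shoe bearing on the block with 9 to 36 N (about 10 to 22 N at the handle) (value of joint block above 0.004 m and horizontal distance between block_top and bed below 0.01 m and z of rail in the frame of bed below 0.004 m and angle between rail's own z axis and vertical below 0.06 rad and angle between the y axis of rail and the y axis of bed, either way round below 0.15 rad and contact force between shoe and rail between 9 and 36 N and contact force between any of the fingers, the arm and lever above 5 N and angular speed of lever below 0.05 rad/s); the arm keeps its last pose, push and grip.
It fails at once if the block is knocked down its dowels elsewhere than under the shoe (value of joint block above 0.003 m and horizontal distance between block_top and bed above 0.02 m).
It fails at once if a bystander is moved by more than 30 mm (distance of any of plain_rail, glue, tape_measure, offcut, screw_box from where it was at the start of the episode above 0.03 m).
It also fails if it takes over 67 s, if anything falls off the work surface, if the arm or the gripper's body presses on something with over 40 N, if the wrist force passes 120 N, or if a joint passes its speed limit or range.

## Working session

There is one attempt and no reset: what is moved stays moved. The work goes in short steps, Python scripts to look and compute and a shell command to move; the robot and the scene stay as the last step left them, time stands still between calls to the robot, and variables do not carry over. Pictures are saved under pics/ and viewed, at most 10 in all, crops included, and the job is handed in when it is done.

```bash
mkdir -p pics; cat > h.py <<'E'
import numpy as np, cv2
from workcell import get_state, cams, ticket, masks_of, place_of
def ray(cam,uv):
    c=cams.calibration(cam);R=np.array(c["R"]);t=np.array(c["t"])
    d=R.T@np.array([(uv[0]-c["cx"])/c["fx"],(uv[1]-c["cy"])/c["fy"],1]);o=-R.T@t
    return o,d
def at(cam,uv,z):
    o,d=ray(cam,uv);return o+d*(z-o[2])/d[2]
def tri(uv1,uv2):
    o1,d1=ray("top",uv1);o2,d2=ray("scene",uv2)
    d1/=np.linalg.norm(d1);d2/=np.linalg.norm(d2)
    s=np.linalg.lstsq(np.c_[d1,-d2],o2-o1,rcond=None)[0]
    a=o1+s[0]*d1;b=o2+s[1]*d2
    return (a+b)/2,np.linalg.norm(a-b)
def proj(cam,X):
    c=cams.calibration(cam);p=np.array(c["R"])@np.array(X)+np.array(c["t"])
    return np.array([c["fx"]*p[0]/p[2]+c["cx"],c["fy"]*p[1]/p[2]+c["cy"]])
def save(cam,name):
    im=cams.read_camera(cam);cv2.imwrite("pics/"+name,im[:,:,::-1]);return im
E
python3 - <<'E'
from h import *
np.set_printoptions(precision=1,suppress=True)
for c in("top","scene"):
    save(c,c+"1.png")
    k=cams.calibration(c);print(c,-np.array(k["R"]).T@np.array(k["t"]),k["fx"])
    for n in("rail","block_top","bed","corner","lever","handle_top","shoe","plain_rail","glue","tape_measure","offcut","screw_box"):
        print(n,[(np.round(d["uv"],1).tolist(),round(d["conf"],2)) for d in place_of(n,c)])
print(get_state()["ee_pos"])
E
```

```text
top [ 302.4   32.5 1490. ] 489.91943891127164
rail [([426.2, 207.7], 0.73), ([447.3, 327.3], 0.71)]
block_top [([466.6, 348.1], 0.5), ([282.5, 235.7], 0.47), ([402.2, 205.6], 0.45)]
bed [([300.6, 194.6], 0.67)]
corner [([295.2, 185.5], 0.87)]
lever [([286.1, 239.1], 0.67)]
handle_top [([288.0, 232.8], 0.62)]
shoe [([295.3, 192.4], 0.5)]
plain_rail [([424.0, 265.7], 0.71), ([217.6, 239.6], 0.36)]
glue [([212.0, 205.5], 0.85)]
tape_measure [([233.5, 284.3], 0.8), ([400.8, 204.3], 0.53)]
offcut [([217.4, 238.0], 0.84), ([402.4, 207.0], 0.55)]
screw_box [([393.5, 165.5], 0.74)]
scene [1246.7 -162.2 1421.3] 613.6694246122904
rail [([152.8, 220.9], 0.91), ([194.4, 332.9], 0.6), ([445.0, 270.4], 0.55)]
block_top [([134.5, 191.4], 0.81), ([221.6, 319.1], 0.7)]
bed [([352.8, 299.0], 0.94)]
corner [([364.4, 303.9], 0.9), ([355.2, 283.4], 0.58)]
lever [([345.1, 206.8], 0.74)]
handle_top [([347.8, 208.8], 0.74)]
shoe [([354.9, 281.4], 0.68)]
plain_rail [([188.9, 269.7], 0.61)]
glue [([446.2, 269.0], 0.62)]
tape_measure [([392.6, 204.5], 0.77)]
offcut [([428.1, 233.9], 0.89), ([220.1, 318.5], 0.63)]
screw_box [([247.0, 371.9], 0.59)]
[176.  521.1 231.3]
```

View pics/top1.png

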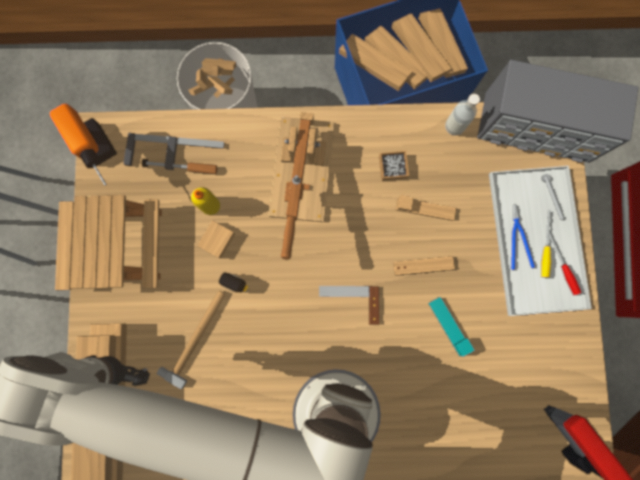

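View pics/scene1.png

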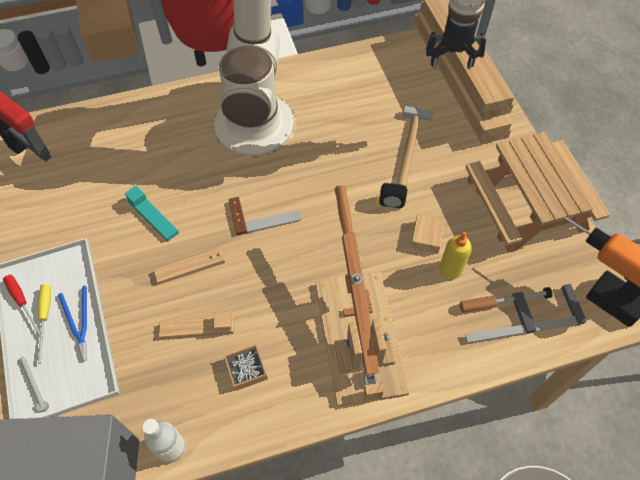

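```bash
python3 - <<'E'
from h import *
np.set_printoptions(precision=1,suppress=True)
a=cv2.imread("pics/top1.png");b=cv2.imread("pics/scene1.png")
A=cv2.resize(a[180:230,380:470],(630,350),interpolation=cv2.INTER_CUBIC)
B=cv2.resize(b[295:350,145:245],(600,330)[::1],interpolation=cv2.INTER_CUBIC)
B=cv2.resize(b[285:360,140:250],(396,270),interpolation=cv2.INTER_CUBIC)
C=cv2.resize(a[105:265,262:342],(150,300)); C=cv2.resize(a[105:265,262:342],(125,250))
out=np.zeros((600,800,3),np.uint8);out[:350,:630]=A;out[330:600,:396]=B
D=cv2.resize(b[260:410,310:410],(170,250))
out[350:600,400:525]=C;out[350:600,530:700]=D
cv2.imwrite("pics/crop1.png",out)
print("bed top z18",at("top",(300.6,194.6),18),"scene",at("scene",(352.8,299),18))
print("corner",at("top",(295.2,185.5),18),at("scene",(364.4,303.9),18))
print("handle_top",tri((288,232.8),(347.8,208.8)))
print("lever",tri((286.1,239.1),(345.1,206.8)))
print("rail",at("top",(426.2,207.7),0),at("scene",(194.4,332.9),0))
print("blk",at("top",(402.2,205.6),47),at("scene",(221.6,319.1),47))
for n,c in(("rail","top"),("rail","scene"),("lever","top"),("plain_rail","top"),("bed","top"),("glue","top"),("offcut","top"),("screw_box","top")):
    for d in masks_of(n,c):
        p=d["pixels"];cnt=cv2.findContours(p.astype(np.uint8),0,2)[0]
        r=cv2.minAreaRect(np.vstack(cnt));bp=cv2.boxPoints(r)
        print(n,c,round(d["conf"],2),d["box"],[at(c,q,18 if n!="lever" else 160)[:2].round(0).tolist() for q in bp])
E
```

```text
bed top z18 [655.4  91.1  18. ] scene [647.3  98.9  18. ]
corner [684.6 107.1  18. ] [668.5 122.3  18. ]
handle_top (array([506.9, 121.5, 214.4]), np.float64(6.015000830477201))
lever (array([491.5, 124.1, 200.2]), np.float64(1.37766344675133))
rail [ 607.9 -296.4    0. ] [ 612.8 -300.4    0. ]
blk [ 606.6 -214.4   47. ] [ 617.9 -226.2   47. ]
rail top 0.81 [428.4, 296.5, 473.9, 357.8] [[313.0, -278.0], [338.0, -322.0], [173.0, -410.0], [150.0, -366.0]]
rail top 0.78 [395.6, 195.5, 456.5, 218.1] [[599.0, -193.0], [651.0, -205.0], [610.0, -384.0], [559.0, -371.0]]
rail scene 0.82 [157.7, 311.2, 235.7, 338.3] [[551.0, -378.0], [590.0, -197.0], [649.0, -206.0], [611.0, -383.0]]
rail scene 0.72 [127.0, 186.1, 178.7, 239.8] [[159.0, -414.0], [129.0, -373.0], [323.0, -283.0], [350.0, -323.0]]
lever top 0.81 [277.1, 119.2, 310.4, 256.6] [[448.0, 150.0], [842.0, 83.0], [834.0, 44.0], [441.0, 113.0]]
lever top 0.52 [394.6, 194.0, 455.7, 219.8] [[570.0, -171.0], [619.0, -183.0], [581.0, -346.0], [532.0, -333.0]]
plain_rail top 0.64 [391.2, 257.3, 454.4, 273.8] [[444.0, -181.0], [455.0, -363.0], [412.0, -364.0], [401.0, -183.0]]
bed top 0.95 [269.6, 108.8, 334.3, 260.9] [[466.0, 209.0], [931.0, 150.0], [905.0, -23.0], [442.0, 43.0]]
bed top 0.58 [280.0, 117.8, 309.1, 260.9] [[461.0, 160.0], [899.0, 90.0], [892.0, 47.0], [454.0, 119.0]]
glue top 0.95 [191.7, 188.8, 218.1, 213.2] [[654.0, 440.0], [699.0, 396.0], [631.0, 331.0], [587.0, 375.0]]
offcut top 0.59 [200.0, 221.6, 238.9, 258.3] [[506.0, 410.0], [584.0, 365.0], [540.0, 294.0], [462.0, 339.0]]
screw_box top 0.88 [378.9, 151.6, 407.1, 184.4] [[780.0, -152.0], [788.0, -237.0], [699.0, -242.0], [691.0, -157.0]]
```

View pics/crop1.png

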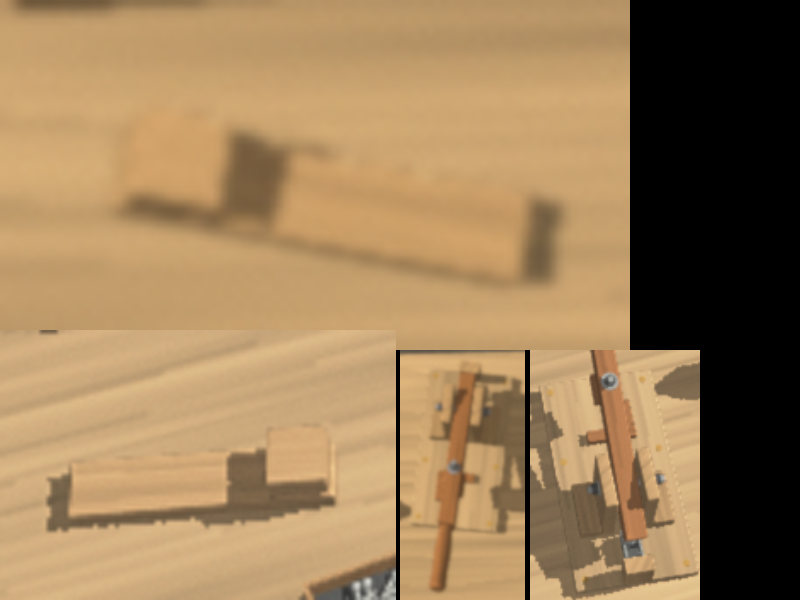

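```bash
cat > fit.py <<'E'
from h import *
from scipy.optimize import minimize
S=4
def box(x0,x1,y0,y1,z0,z1): return np.array([[x,y,z] for x in(x0,x1) for y in(y0,y1) for z in(z0,z1)],float)
RAIL=[box(-20,20,-90,90,0,18),box(-20,20,48,88,18,47)]
def lev(a):
    b=box(-370,0,-14,14,-16,16);c,s=np.cos(a),np.sin(a)
    # lever x towards pivot, raised: far end up
    return np.c_[b[:,0]*c+b[:,2]*s,b[:,1],-b[:,0]*s+b[:,2]*c]+[140,0,106]
PRESS=[box(-70,250,-85,85,0,18),box(102,178,-36.5,36.5,18,136),lev(.3)]
def render(cam,parts,p,z=0):
    m=np.zeros((480*S,640*S),np.uint8);c,s=np.cos(p[2]),np.sin(p[2])
    R=np.array([[c,-s,0],[s,c,0],[0,0,1]])
    for b in parts:
        q=np.array([proj(cam,R@v+[p[0],p[1],z]) for v in b])
        h=cv2.convexHull(((q+.5)*S).astype(np.float32)).astype(np.int32)
        cv2.fillConvexPoly(m,h,1)
    return m
def fit(masks,parts,p0,z=0,mode=None):
    ms={c:cv2.resize(m.astype(np.uint8),None,fx=S,fy=S,interpolation=0) for c,m in masks.items()}
    def f(p):
        e=0
        for c,m in ms.items():
            r=render(c,parts,p,z);e+=1-(r&m).sum()/(r|m).sum()
        return e
    best=minimize(f,p0,method="Nelder-Mead",options=dict(initial_simplex=[p0]+[np.add(p0,d) for d in((15,0,0),(0,15,0),(0,0,.1))],maxfev=150))
    return best.x,best.fun
def get(name,cam,uv):
    return min(masks_of(name,cam),key=lambda d:np.hypot((d["box"][0]+d["box"][2])/2-uv[0],(d["box"][1]+d["box"][3])/2-uv[1]))["pixels"]
E
python3 - <<'E'
from fit import *
np.set_printoptions(precision=3,suppress=True)
m={"top":get("rail","top",(426,207)),"scene":get("rail","scene",(196,325))}
b={"top":get("bed","top",(302,185)),"scene":get("bed","scene",(355,300))}
for cs in(("top","scene"),("top",),("scene",)):
    print(cs,"rail",*fit({c:m[c] for c in cs},RAIL,[608,-297,-.2]))
    print(cs,"press",*fit({c:b[c] for c in cs},PRESS,[650,95,-.14]))
p=fit(b,PRESS,[650,95,-.14])[0];r=fit(m,RAIL,[608,-297,-.2])[0]
out=[]
for c,w in(("top",(240,100,480,280)),("scene",(130,170,430,420))):
    im=cv2.imread(f"pics/{c}1.png");im=cv2.resize(im,None,fx=S,fy=S)
    for parts,q in((PRESS,p),(RAIL,r)):
        for part in parts:
            cv2.drawContours(im,cv2.findContours(render(c,[part],q),0,2)[0],-1,(0,0,255),1)
    x0,y0,x1,y1=[v*S for v in w];k=cv2.resize(im[y0:y1,x0:x1],(400,int(400*(y1-y0)/(x1-x0))),interpolation=cv2.INTER_AREA)
    out.append(np.vstack([k,np.zeros((340-len(k),400,3),np.uint8)]))
cv2.imwrite("pics/fit.png",np.hstack(out))
E
```

```text
Traceback (most recent call last):
  File "fit.py", line 26, in fit
    best=minimize(f,p0,method="Nelder-Mead",options=dict(initial_simplex=[p0]+[np.add(p0,d) for d in((15,0,0),(0,15,0),(0,0,.1))],maxfev=150))
  File "fit.py", line 24, in f
    r=render(c,parts,p,z);e+=1-(r&m).sum()/(r|m).sum()
  File "fit.py", line 15, in render
    q=np.array([proj(cam,R@v+[p[0],p[1],z]) for v in b])
                ~~~~^^^^^^^^^^^^^^^^^^^^^^^
  File "h.py", line 16, in proj
    c=cams.calibration(cam);p=np.array(c["R"])@np.array(X)+np.array(c["t"])
ValueError: time passes only in moves, steps and waits
```

```bash
sed -i 's/^def ray/_C={}\ndef cal(c):\n    if c not in _C: _C[c]=cams.calibration(c)\n    return _C[c]\ndef ray/; s/c=cams.calibration(cam)/c=cal(cam)/' h.py
cat > overlay.py <<'E'
from fit import *
import sys
def overlay(suffix,p,r,name,z=0,wins=(("top",(240,100,480,280)),("scene",(130,170,430,420)))):
    out=[]
    for c,w in wins:
        im=cv2.imread(f"pics/{c}{suffix}.png");im=cv2.resize(im,None,fx=S,fy=S)
        for parts,q,zz in((PRESS,p,0),(RAIL,r,z)):
            for part in parts:
                cv2.drawContours(im,cv2.findContours(render(c,[part],q,zz),0,2)[0],-1,(0,0,255),1)
        x0,y0,x1,y1=[v*S for v in w];k=cv2.resize(im[y0:y1,x0:x1],(400,int(400*(y1-y0)/(x1-x0))),interpolation=cv2.INTER_AREA)
        out.append(np.vstack([k,np.zeros((600-len(k),400,3),np.uint8)]))
    cv2.imwrite("pics/"+name,np.hstack(out))
E
python3 - <<'E'
from overlay import *
np.set_printoptions(precision=3,suppress=True)
m={"top":get("rail","top",(426,207)),"scene":get("rail","scene",(196,325))}
b={"top":get("bed","top",(302,185)),"scene":get("bed","scene",(355,300))}
for cs in(("top",),("scene",),("top","scene")):
    r=fit({c:m[c] for c in cs},RAIL,[608,-297,-.2]);p=fit({c:b[c] for c in cs},PRESS,[650,95,-.14])
    print(cs,"rail",*r,"press",*p)
overlay(1,p[0],r[0],"fit.png")
E
```

```text
('top',) rail [ 602.788 -288.705   -0.222] 0.05020231808517939 press [653.02   99.653  -0.134] 0.044892753388466544
('scene',) rail [ 603.182 -291.938   -0.22 ] 0.05724662746454512 press [651.642  96.452  -0.13 ] 0.02971828348064598
('top', 'scene') rail [ 603.174 -290.034   -0.219] 0.12557356955240628 press [652.173  98.027  -0.132] 0.08451023982477723
```

View pics/fit.png

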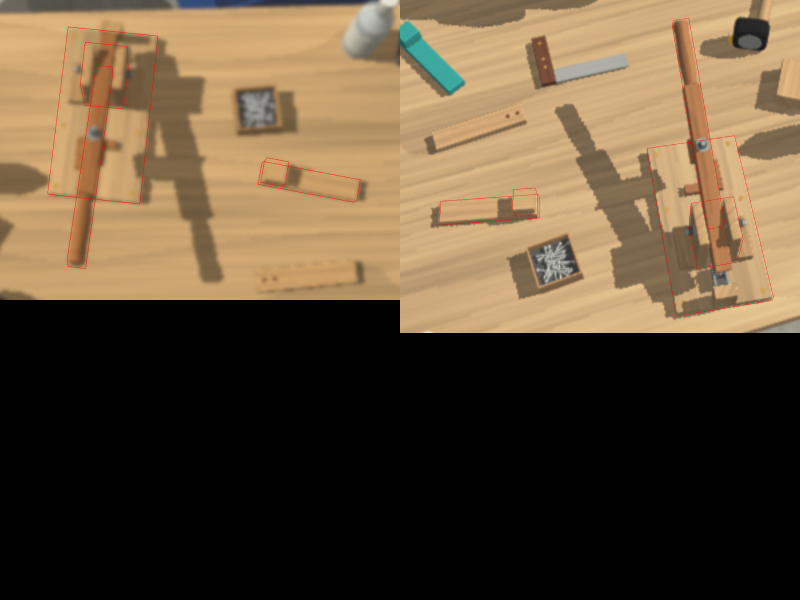

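Candidates: block-bearing pine rail at top px (426,207), plain slat with only dowel holes (424,266), turquoise look-alike (450,327). The crop shows the first carries the proud block (at px 405,203), so that is the one; the model overlay fits both it and the press well.

```bash
python3 - <<'E'
from h import *
from scipy.spatial.transform import Rotation as R
s=get_state();print(s["t"],s["ee_pos"],s["grip_width"],s["force"]);M=R.from_rotvec(s["ee_rot"]).as_matrix();print(M.round(3))
r=np.array([603.2,-290,-.219]);c,si=np.cos(r[2]),np.sin(r[2])
g=np.array([603.2+25*si,-290-25*c]);print("grasp",g,"shift",g-np.array(s["ee_pos"][:2]))
a=np.arctan2(M[1,1],M[0,1]);d=r[2]-a;print("turn",a,(d+np.pi/2)%np.pi-np.pi/2)
E
python3 -m jog '[[[0,0,80],0]]' 0 60
```

```text
2.1 [176.01893521 521.06136135 231.27481615] 85.45258627608905 [ 0.42496759  0.20104719 -0.74035166]
[[-0.947  0.32  -0.   ]
 [ 0.32   0.947 -0.   ]
 [ 0.    -0.    -1.   ]]
grasp [ 597.76865958 -314.40287977] shift [ 421.74972438 -835.46424113]
turn 1.2450174442258586 -1.4640174442258587
t: 2.18
ee_pos: [174.9, 517.7, 263.3]
ee_rot: [-0.509, -3.097, 0.027]
force: [1.0, 1.4, -1.6]
grip_width: 85.3
grasp_force: 0.0
```

```bash
python3 -m jog '[[[0,0,40],0],[[210,-417,40],-0.73],[[210,-417,40],-0.73],[[210,-417,40],-0.73],[[210,-417,40],-0.73],[[210,-417,40],-0.73],[[210,-417,40],-0.73],[[210,-417,40],-0.73],[[210,-417,40],-0.73],[[210,-417,40],-0.73],[[210,-417,40],-0.73],[[210,-417,40],-0.73]]'
python3 -m jog '[[[210,-400,30],-0.73],[[210,-400,30],-0.73],[[210,-400,30],-0.73],[[210,-400,30],-0.73],[[210,-400,30],-0.73],[[210,-400,30],-0.73],[[210,-400,30],-0.73],[[210,-400,30],-0.73],[[210,-400,30],-0.73],[[210,-400,30],-0.73],[[210,-400,30],-0.73],[[210,-400,30],-0.73]]'
```

```text
t: 3.18
ee_pos: [382.5, 109.7, 313.3]
ee_rot: [1.582, 2.713, 0.001]
force: [1.1, 1.8, 0.1]
grip_width: 85.5
grasp_force: 0.0
t: 4.18
ee_pos: [595.4, -294.5, 336.6]
ee_rot: [-2.447, -1.963, 0.005]
force: [0.5, -0.0, -2.8]
grip_width: 85.6
grasp_force: 0.0
```

```bash
cat > rem.py <<'E'
import sys
from h import *
from scipy.spatial.transform import Rotation as R
def rem(x,y,yaw):
    s=get_state();M=R.from_rotvec(s["ee_rot"]).as_matrix();a=np.arctan2(M[1,1],M[0,1]);d=yaw-a
    print("t",round(s["t"],2),"pos",np.round(s["ee_pos"],1),"to go",np.round(np.array([x,y])-s["ee_pos"][:2],1),"turn",round((d+np.pi/2)%np.pi-np.pi/2,3),"tilt",np.round(M[:2,2],3),"F",np.round(s["force"],1))
if __name__=="__main__": rem(*map(float,sys.argv[1:]))
E
python3 -m jog '[[[0,0,-150],0],[[0,0,-150],0],[[0,0,-150],0],[[0,0,-150],0],[[0,0,-150],0],[[0,0,-150],0]]'
python3 rem.py 597.8 -314.4 -.219
```

```text
t: 4.68
ee_pos: [591.3, -287.8, 192.1]
ee_rot: [-2.445, -1.968, 0.002]
force: [-0.4, -0.3, 0.8]
grip_width: 85.5
grasp_force: 0.0
t 4.68 pos [ 591.3 -287.8  192.1] to go [  6.5 -26.6] turn -0.004 tilt [-0.003  0.001] F [-0.4 -0.3  0.8]
```

```bash
python3 -m jog '[[[6.5,-26.6,0],0],[[6.5,-26.6,-40],0],[[6.5,-26.6,-80],0],[[6.5,-26.6,-120],0],[[6.5,-26.6,-150],0],[[6.5,-26.6,-170],0],[[6.5,-26.6,-180],0],[[6.5,-26.6,-190],0],[[6.5,-26.6,-190],0],[[6.5,-26.6,-190],0]]'
python3 rem.py 597.8 -314.4 -.219
```

```text
t: 5.52
ee_pos: [599.9, -315.5, 5.1]
ee_rot: [2.445, 1.969, 0.002]
force: [-0.5, -0.9, 0.4]
grip_width: 85.5
grasp_force: 0.0
t 5.52 pos [ 599.9 -315.5    5.1] to go [-2.1  1.1] turn -0.004 tilt [ 0.002 -0.001] F [-0.5 -0.9  0.4]
```

```bash
python3 -m jog '[[[-2,1,-5],0],[[-2,1,-5],0],[[-2,1,-5],0]]'
python3 -m jog '[[[0,0,0],0],[[0,0,0],0],[[0,0,0],0],[[0,0,0],0],[[0,0,0],0],[[0,0,0],0],[[0,0,0],0],[[0,0,0],0],[[0,0,0],0],[[0,0,0],0],[[0,0,0],0],[[0,0,0],0]]' 1 60
```

```text
t: 5.77
ee_pos: [596.9, -314.0, -1.3]
ee_rot: [2.446, 1.97, 0.001]
force: [-0.6, 0.0, -0.1]
grip_width: 85.3
grasp_force: 0.0
t: 6.77
ee_pos: [597.2, -314.2, -1.1]
ee_rot: [2.446, 1.969, 0.001]
force: [0.0, -0.7, 5.0]
grip_width: 38.6
grasp_force: 64.1
```

```bash
python3 -m jog '[[[0,0,20],0],[[0,0,50],0],[[0,0,80],0],[[0,0,100],0],[[0,0,100],0],[[0,0,100],0],[[0,0,100],0]]'
python3 - <<'E'
from overlay import *
np.set_printoptions(precision=3,suppress=True)
for c in("top","scene"):save(c,c+"2.png")
for c in("top","scene"):print(c,[(d["box"],d["conf"]) for d in masks_of("rail",c)])
s=get_state();print(s["ee_pos"],s["force"],s["grip_width"])
z=s["ee_pos"][2]+1.1
overlay(2,[652.2,98,-.132],[603.2,-290,-.219],"lift.png",z)
E
```

```text
t: 7.35
ee_pos: [596.3, -313.7, 96.6]
ee_rot: [-2.446, -1.969, 0.001]
force: [-0.3, -0.1, -1.8]
grip_width: 38.4
grasp_force: 60.7
top [([445.6, 321.4, 472.5, 357.9], 0.69), ([398.7, 186.7, 440.3, 210.5], 0.65)]
scene [([146.4, 293.4, 230.8, 320.2], 0.85), ([312.5, 182.9, 407.9, 406.9], 0.37)]
[ 596.071 -313.595   96.381] [ 0.377  0.417 -0.943] 38.81158781209244
```

View pics/lift.png

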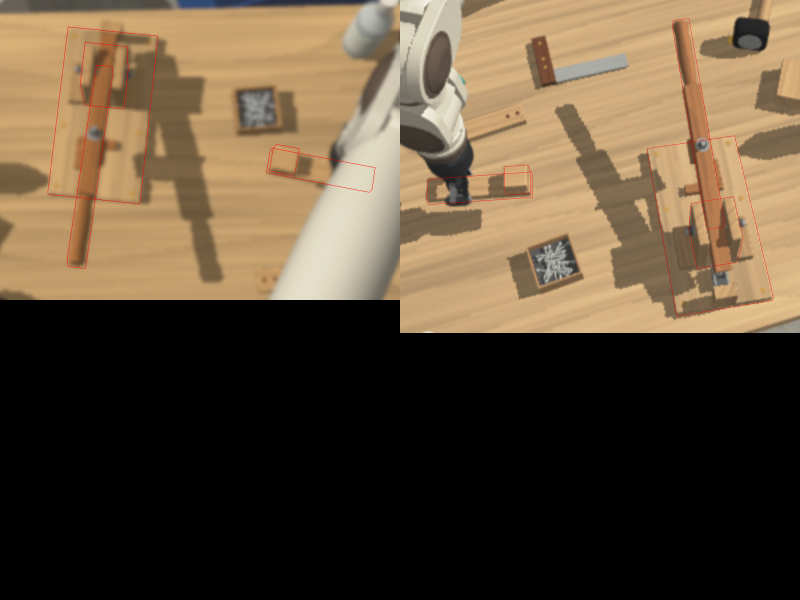

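The rail is held as modelled (overlay on the rail at scene px ~(190,307) lines up). Now carry it to the -y side of the press.

```bash
python3 -m jog '[[[3,25,0],0.01],[[6,55,0],0.02],[[10,85,0],0.04],[[14,115,0],0.05],[[18,145,0],0.07],[[21,175,-10],0.087],[[24,200,-20],0.087],[[27,215,-30],0.087],[[27,224,-35],0.087],[[27,224,-35],0.087],[[27,224,-35],0.087],[[27,224,-35],0.087]]'
python3 rem.py 623.2 -89.8 -.132
```

```text
t: 8.55
ee_pos: [623.8, -91.2, 63.4]
ee_rot: [2.36, 2.073, 0.0]
force: [0.6, -0.4, -0.7]
grip_width: 39.0
grasp_force: 60.7
t 8.55 pos [623.8 -91.2  63.4] to go [-0.6  1.4] turn -0.003 tilt [ 0.001 -0.   ] F [ 0.6 -0.4 -0.7]
```

```bash
python3 -m jog '[[[0,0,-20],0],[[0,0,-36],0],[[0,0,-37],0],[[2,15,-37],0],[[4,30,-37],0],[[6,45,-37],0],[[8,60,-37],0],[[10,73,-37],0],[[11,81,-37],0],[[11,81,-37],0],[[11,81,-37],0]]'
python3 rem.py 641.6 7.1 -.132
python3 - <<'E'
from overlay import *
for c in("top","scene"):save(c,c+"3.png")
s=get_state();x,y,z=s["ee_pos"];a=-.132
overlay(3,[652.2,98,a],[x-25*np.sin(a),y+25*np.cos(a),a],"slide.png",z+1.1,wins=(("top",(260,130,360,260)),("scene",(280,230,420,400))))
E
```

```text
t: 9.47
ee_pos: [634.8, -8.2, 26.0]
ee_rot: [2.357, 2.076, -0.0]
force: [0.3, 0.1, -1.2]
grip_width: 38.5
grasp_force: 60.7
t 9.47 pos [634.8  -8.2  26. ] to go [ 6.8 15.3] turn -0.005 tilt [-0. -0.] F [ 0.3  0.1 -1.2]
```

View pics/slide.png

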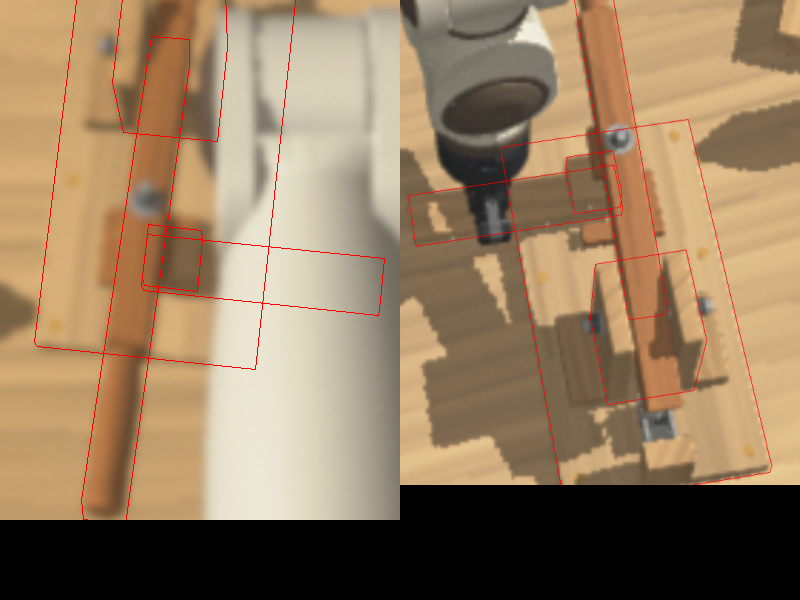

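```bash
python3 -m jog '[[[1,6,0],0],[[1.6,12,0],0],[[1.6,12,0],0],[[1.6,12,-4],0],[[1.6,12,-7],0],[[1.6,12,-9],0],[[1.6,12,-9],0],[[1.6,12,-9],0]]'
python3 rem.py 641.6 7.1 -.132
```

```text
t: 10.23
ee_pos: [636.2, 2.9, 16.9]
ee_rot: [-2.359, -2.074, 0.0]
force: [-1.0, -0.4, 0.6]
grip_width: 39.0
grasp_force: 60.9
t 10.23 pos [636.2   2.9  16.9] to go [5.4 4.2] turn -0.004 tilt [-0.  0.] F [-1.  -0.4  0.6]
```

```bash
python3 -m jog '[[[0,0,-1],0],[[0,0,-1],0],[[0,0,-1],0]]'
python3 rem.py 641.6 7.1 -.132
python3 -m jog '[[[1.5,0,-1],0],[[3,0,-1],0],[[4,0,-1],0],[[5,0,-1],0],[[5,0,-1],0]]'
python3 rem.py 641.6 7.1 -.132
python3 -m jog '[[[0,1,0],0],[[0,2,0],0],[[0,3,0],0],[[0,3,0],0]]'
python3 rem.py 641.6 7.1 -.132
```

```text
t: 10.48
ee_pos: [636.2, 2.9, 16.8]
ee_rot: [2.359, 2.074, 0.0]
force: [-4.3, -0.4, 7.2]
grip_width: 38.8
grasp_force: 61.7
t 10.48 pos [636.2   2.9  16.8] to go [5.4 4.2] turn -0.004 tilt [ 0. -0.] F [-4.3 -0.4  7.2]
t: 10.9
ee_pos: [640.7, 3.0, 16.7]
ee_rot: [-2.359, -2.075, 0.001]
force: [-10.3, -1.1, 16.2]
grip_width: 38.6
grasp_force: 62.7
t 10.9 pos [640.7   3.   16.7] to go [0.9 4.1] turn -0.004 tilt [-0. -0.] F [-10.3  -1.1  16.2]
t: 11.23
ee_pos: [640.9, 3.8, 16.8]
ee_rot: [2.357, 2.072, -0.004]
force: [-10.0, -11.8, 16.3]
grip_width: 39.0
grasp_force: 62.6
t 11.23 pos [640.9   3.8  16.8] to go [0.7 3.3] turn -0.003 tilt [ 0.    -0.004] F [-10.  -11.8  16.3]
```

```bash
python3 -m jog '[[[0,0,1],0],[[1,0,1],0],[[1,1,1],0],[[1,1,1],0],[[1,1,1],0]]'
python3 rem.py 641.6 7.1 -.132
```

```text
t: 11.65
ee_pos: [641.1, 5.2, 16.8]
ee_rot: [2.359, 2.073, -0.006]
force: [-10.2, -9.5, 12.1]
grip_width: 38.9
grasp_force: 62.1
t 11.65 pos [641.1   5.2  16.8] to go [0.5 1.9] turn -0.003 tilt [-0.002 -0.003] F [-10.2  -9.5  12.1]
```

```bash
python3 -m jog '[[[0,0,1],0],[[0,1,1],0],[[0,2,1],0],[[0,2,1],0],[[0,2,1],0]]'
python3 rem.py 641.6 7.1 -.132
python3 -m jog '[[[0,1,0],0],[[0,1,0],0],[[0,1,0],0]]'
python3 rem.py 641.6 7.1 -.132
```

```text
t: 12.07
ee_pos: [641.3, 8.1, 16.9]
ee_rot: [2.359, 2.074, -0.004]
force: [-6.3, -5.2, 4.6]
grip_width: 38.9
grasp_force: 62.0
t 12.07 pos [641.3   8.1  16.9] to go [ 0.3 -1. ] turn -0.004 tilt [-0.002 -0.002] F [-6.3 -5.2  4.6]
t: 12.32
ee_pos: [641.4, 8.7, 16.9]
ee_rot: [2.359, 2.074, -0.005]
force: [-5.3, -6.3, 4.6]
grip_width: 38.5
grasp_force: 62.1
t 12.32 pos [641.4   8.7  16.9] to go [ 0.2 -1.6] turn -0.003 tilt [-0.002 -0.002] F [-5.3 -6.3  4.6]
```

```bash
python3 -m jog '[[[0,1,0],0],[[0,1.5,0],0],[[0,1.5,0],0],[[0,1.5,0],0]]'
python3 rem.py 641.6 7.1 -.132
python3 -m jog '[[[0,1,0],0],[[0,1.5,0],0],[[0,1.5,0],0],[[0,1.5,0],0]]'
python3 rem.py 641.6 7.1 -.132
```

```text
t: 12.65
ee_pos: [641.4, 8.8, 16.9]
ee_rot: [2.359, 2.071, -0.007]
force: [-6.9, -14.8, 3.5]
grip_width: 38.8
grasp_force: 62.3
t 12.65 pos [641.4   8.8  16.9] to go [ 0.2 -1.7] turn -0.003 tilt [-0.002 -0.005] F [ -6.9 -14.8   3.5]
t: 12.98
ee_pos: [641.3, 8.8, 16.9]
ee_rot: [2.358, 2.069, -0.01]
force: [-6.0, -20.9, 4.4]
grip_width: 38.1
grasp_force: 62.0
t 12.98 pos [641.3   8.8  16.9] to go [ 0.3 -1.7] turn -0.001 tilt [-0.002 -0.007] F [ -6.  -20.9   4.4]
```

```bash
python3 -m jog '[[[0,-1,0],0],[[0,-2.5,0],0],[[0,-2.5,0],0]]'
python3 -m jog '[[[0,0,0],0],[[0,0,0],0],[[0,0,0],0],[[0,0,0],0],[[0,0,0],0],[[0,0,0],0],[[0,0,0],0],[[0,0,0],0]]' 0
python3 -m jog '[[[0,0,15],0],[[0,-10,45],0],[[0,-30,85],0],[[0,-60,120],0],[[-10,-80,150],0],[[-30,-95,190],0],[[-60,-105,220],0],[[-90,-110,240],0],[[-120,-110,250],0],[[-140,-110,250],0],[[-140,-110,250],0]]'
python3 - <<'E'
from overlay import *
np.set_printoptions(precision=3,suppress=True)
for c in("top","scene"):save(c,c+"4.png")
mk={}
for c in("top","scene"):
    ds=masks_of("rail",c);print(c,[(d["box"],d["conf"]) for d in ds])
s=get_state();print(s["t"],s["ee_pos"],s["force"])
a=-.132;q=[652.2+.9913*1.5-.1316*66.5,98-.1316*1.5-.9913*66.5,a]
overlay(4,[652.2,98,a],q,"placed.png",18,wins=(("top",(260,130,360,260)),("scene",(280,230,420,400))))
E
```

```text
t: 13.23
ee_pos: [641.4, 8.7, 16.9]
ee_rot: [2.359, 2.073, -0.005]
force: [-5.3, -8.5, 4.3]
grip_width: 38.3
grasp_force: 62.2
t: 13.9
ee_pos: [642.3, 10.7, 16.9]
ee_rot: [-2.359, -2.075, 0.0]
force: [0.2, -0.4, 0.1]
grip_width: 85.4
grasp_force: 0.0
t: 14.82
ee_pos: [499.8, -99.7, 269.7]
ee_rot: [2.358, 2.072, 0.003]
force: [-0.8, 0.2, 0.1]
grip_width: 85.5
grasp_force: 0.0
top [([301.3, 185.4, 350.4, 206.3], 0.88), ([427.9, 296.4, 474.0, 355.9], 0.7)]
scene [([125.9, 186.7, 177.8, 243.1], 0.83), ([287.1, 289.8, 354.7, 317.1], 0.76)]
15.0167 [502.844 -99.333 266.409] [-0.097  0.658 -0.093]
```

View pics/placed.png

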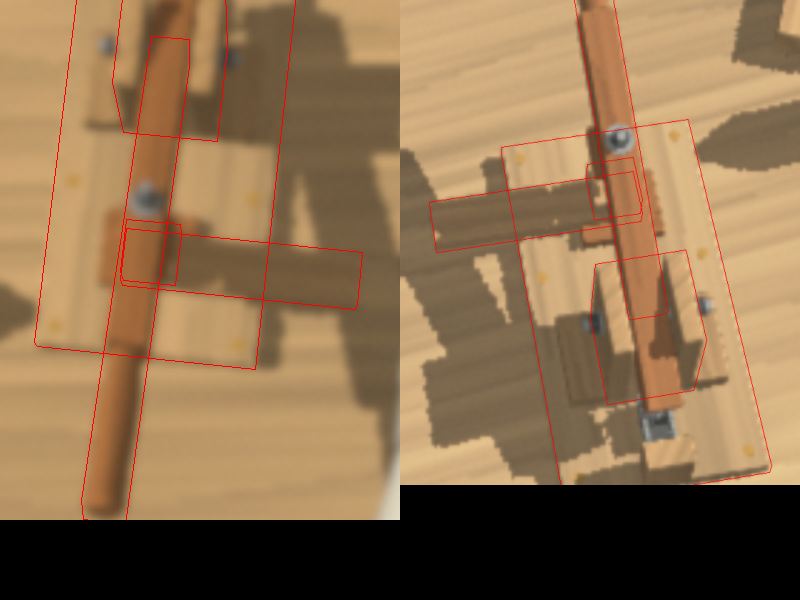

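```bash
python3 -m jog '[[[0,25,0],0],[[0,55,0],0],[[0,85,0],0],[[0,115,0],0],[[0,145,0],0],[[0,175,0],0],[[0,200,0],0],[[-1,212,0],0],[[-1,217,0],0],[[-1,217,0],0],[[-1,217,0],0],[[-1,217,0],0]]' 1 60
python3 rem.py 501.5 118 -.132
```

```text
t: 16.02
ee_pos: [501.5, 116.6, 266.8]
ee_rot: [2.36, 2.074, -0.001]
force: [0.6, 0.5, 0.2]
grip_width: -0.3
grasp_force: 0.0
t 16.02 pos [501.5 116.6 266.8] to go [-0.   1.4] turn -0.003 tilt [-0. -0.] F [0.6 0.5 0.2]
```

```bash
python3 -m jog '[[[0,1.4,-25],0],[[0,1.4,-45],0],[[0,1.4,-52],0],[[-2,1.7,-60],0],[[-5,2,-70],0],[[-7,2.3,-78],0],[[-9,2.6,-86],0],[[-11,2.9,-94],0],[[-12,3,-100],0],[[-13,3.2,-106],0],[[-14,3.4,-112],0],[[-14,3.4,-112],0]]'
python3 rem.py 484.5 120.3 -.132
```

```text
t: 17.02
ee_pos: [487.0, 120.9, 153.8]
ee_rot: [-2.359, -2.075, 0.001]
force: [0.9, -2.7, 4.6]
grip_width: 0.2
grasp_force: 1.8
t 17.02 pos [487.  120.9 153.8] to go [-2.5 -0.6] turn -0.004 tilt [-0.001 -0.   ] F [ 0.9 -2.7  4.6]
```

```bash
python3 -m jog '[[[-1,0,-4],0],[[-1,0,-8],0],[[-1.5,0,-12],0],[[-2,0,-15],0],[[-2,0,-18],0],[[-2,0,-21],0],[[-2,0,-21],0],[[-2,0,-21],0]]'
python3 rem.py 484.5 120.3 -.132
```

```text
t: 17.68
ee_pos: [484.9, 121.2, 134.4]
ee_rot: [-2.358, -2.075, -0.0]
force: [-3.6, -2.3, 8.3]
grip_width: 0.1
grasp_force: 4.1
t 17.68 pos [484.9 121.2 134.4] to go [-0.4 -0.9] turn -0.004 tilt [-0.  0.] F [-3.6 -2.3  8.3]
```

```bash
python3 -m jog '[[[0,0,-2],0],[[0,0,-4],0],[[0,0,-6],0],[[0,0,-7],0],[[0,0,-7],0],[[0,0,-7],0]]'
python3 rem.py 484.5 120.3 -.132
```

```text
t: 18.18
ee_pos: [484.5, 121.2, 128.0]
ee_rot: [-2.358, -2.075, 0.0]
force: [-7.8, -2.8, 14.4]
grip_width: -0.0
grasp_force: 7.1
t 18.18 pos [484.5 121.2 128. ] to go [-0.  -0.9] turn -0.004 tilt [-0.001  0.001] F [-7.8 -2.8 14.4]
```

```bash
python3 -m jog '[[[-1,0,-0.5],0],[[-1.5,0,-1],0],[[-1.5,0,-1],0],[[-1.5,0,-1],0],[[-1.5,0,-1],0],[[-1.5,0,-1],0],[[-1.5,0,-1],0],[[-1.5,0,-1],0]]'
python3 rem.py 484.5 120.3 -.132
python3 - <<'E'
from h import *
for c in("top","scene"):save(c,c+"5.png")
a=cv2.imread("pics/top5.png")[130:260,260:360];b=cv2.imread("pics/scene5.png")[180:400,260:420]
cv2.imwrite("pics/press.png",np.hstack([cv2.resize(a,(370,480)),cv2.resize(b,(350,480))]))
for c in("top","scene"):
    for n in("plain_rail","glue","tape_measure","offcut","screw_box"):print(c,n,[(np.round(d["uv"]).tolist(),round(d["conf"],2)) for d in place_of(n,c)][:2])
s=get_state();print(s["ee_pos"],s["force"])
E
```

```text
t: 18.85
ee_pos: [484.4, 121.3, 127.7]
ee_rot: [2.358, 2.074, 0.004]
force: [-2.5, -3.1, 14.9]
grip_width: 0.2
grasp_force: 7.4
t 18.85 pos [484.4 121.3 127.7] to go [ 0.1 -1. ] turn -0.004 tilt [0.003 0.001] F [-2.5 -3.1 14.9]
top plain_rail [([423.0, 266.0], 0.79), ([320.0, 196.0], 0.61)]
top glue [([210.0, 208.0], 0.62)]
top tape_measure [([230.0, 282.0], 0.78), ([218.0, 236.0], 0.62)]
top offcut [([216.0, 242.0], 0.98)]
top screw_box [([392.0, 164.0], 0.65)]
scene plain_rail [([188.0, 267.0], 0.95)]
scene glue [([449.0, 269.0], 0.69)]
scene tape_measure [([393.0, 204.0], 0.61)]
scene offcut [([426.0, 234.0], 0.69), ([354.0, 294.0], 0.69)]
scene screw_box [([246.0, 368.0], 0.76)]
[484.37003259 121.27448008 127.67769937] [-3.46004731 -1.74322    14.84452304]
```

View pics/press.png

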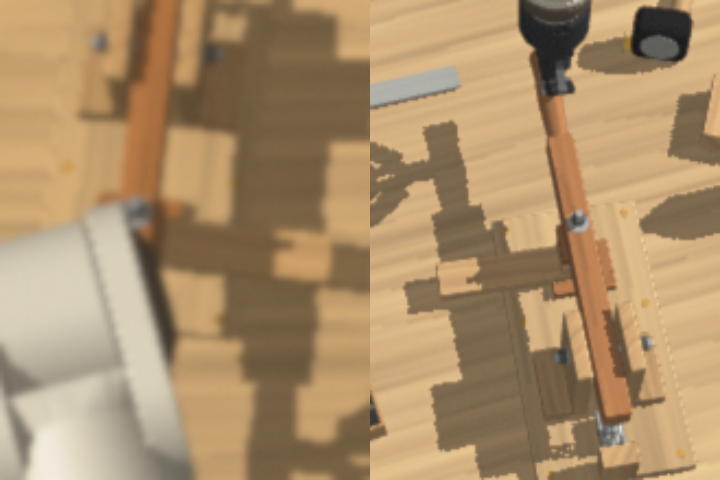

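The lever is nearly level, the rail is in the corner under it, and the push is a steady 15 N at about 0.275 rad of travel. The bystanders are where they were, so I'm handing in.

```bash
python3 -c "
from workcell import ticket
print(ticket.finish_job())"
```

```text
the job is handed in; nothing more can be done
None
```

The job is handed in: the rail is tucked flat into the press corner, and the arm is holding the handle down at a steady 15 N with the lever at about 0.275 rad. The block should be home at that travel, but I could not measure its gap directly, and the hand-in returned no verdict.

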